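# Set up the bench drilling bridge

### The arm

A 6-joint arm with a two-finger parallel gripper is mounted at the origin on a cart in front of the work surface, level with it; the furniture and walls round the work are solid. World frame = base frame: x ahead of the robot, y to its left, z up, the work surface at z = 0. Lengths are in m, angles in rad, forces in N, time in s.
With the tool pointing down it reaches from about 0.275 to 0.725 m from the base axis. Payload 5.6 kg.
Tool frame: the origin (TCP) lies on the centre line of the jaws, within the pads' length; the fingertips stand 22 mm ahead of it and the grasp point (between the pads) lies 3 mm ahead of it; z points along the fingers, y is the line along which they close (so a half turn about z gives the same grasp; the last joint's range is limited). The gripper opens to 85 mm and grips with 20 to 120 N. Pads are 22 mm wide; open, the fingers measure 114 mm over their backs; the gripper's body (76 mm by 85 mm) begins 54 mm behind the grasp point. The pads swing forward as they close: fully open they stand 13 mm farther back than shut.
Start: joints at [1.483, 0.255, 0.108, 0, -1.424, -0.285], TCP at [0.2, 0.512, 0.253] pointing down, gripper open.
Joint ranges: [-2.95, 2.95], [-1.21, 1.97], [-1.09, 1.5], [-2.87, 1.71], [-2.94, -0.07], [-3.05, 3.05]. Speed limits (rad/s): [2.57, 2.57, 3.14, 3.14, 3.14, 3.14].

### API

Orientations are given as a 3x3 rotation matrix whose columns are the frame's x, y, z axes.
In Python, from rig import manip gives the robot as it stands.
- The arm moves only by the tool servo_tool, never from a script. Its argument "rows" is one flat list of numbers, 5 for each row, row after row: the closure, from 0 (fully open) to 1 (shut), then the shift along the tool's x, y, z in m, then the turn about the tool's z in degrees. A call has 1 to 5 rows; each row is the pose to reach, as a shift and turn from the pose commanded when the call began, along the tool's axes at that moment; what a row does not reach only later rows make up. A row lasts 1/12 s, in which the tool goes at most 41.7 mm and 7.16 degrees, less where a joint would pass 70% of its speed; a pose out of reach is approached as far as the arm can. A call with a gripper value outside its range is refused whole. The fingers move at their own pace and stop on an object; the grip force is fixed at half the most. Time passes only in rows, so rows that repeat a pose let the fingers close. It gives the time, the measured TCP pose, the force, the opening and the grip force at its end, in the units of the state.
- manip.read_state(): the state, without advancing time (a new reading comes with each control period).
- manip.capture(name): name is "scene" or "top"; returns a dict with "frame" (480x640x3 uint8, red, green, blue), "intrinsics" (3x3 intrinsics, pixels), "extrinsics" (4x4, takes a point from camera to world coordinates). Camera axes: x right, y down, z forward; pixel columns grow to the right and rows downward; lengths in m; the calibration is good to about 2 mm. A picture is of the moment at which its call begins. There is no depth.
- manip.close_job(): hands the job in; it is judged then, once.
The state is a dict: "time_s": time; "qpos": joint angles; "qd": joint speeds; "effort": joint torques, N m; "tcp_pos": TCP position; "tcp_rot": TCP orientation; "force": force on the tool from outside, world axes, zero at the start; "ft_torque": the same for the moment, N m; "finger_gap": finger opening in m; "grip_force": force on a finger pad.
Only numpy, scipy, OpenCV 4.12 (cv2) and the standard library are available. Lean on these libraries where they do the work, as an engineer would, in place of code of your own. Each camera call takes 0.05 s, during which the arm holds its last target. There are 200 camera calls.

### The job

Set up the drilling bridge for the red wood blank. Slide the red blank through the low opening under the green bridge until it sticks out equally at front and back, then stand the pale offcut block from the front of the bench on the bench behind the bridge as a stop, square and snug against the middle of the red blank's far end. Lay the drilled steel guide bar centred on top of the bridge, along the green plate and so across the blank, and stand the aluminium collar upright on the middle of the bar as a weight; leave the dark blank, the tin and the tape measure where they are.

Things in the scene. Friction and masses are not known exactly. Their poses are not given: they have to be found in the camera images.
- bridge: Fixed bridge: green top plate (44 mm front to back, 130 left to right, 12 thick) with white centre line, on two dark wooden feet. Opening along its x: 56 mm wide, 32 mm high, open at both ends, its floor the bench. Flat top 44 mm above the bench. Origin: centre of its footprint, on the bench. x points away from the robot (behind), y left along the plate, z up; turned up to 0.3 rad from the robot's axes.
- red_blank: Red mahogany blank, plain square stick 140 mm long (its own y), 24 mm wide (x), 20 mm high. Origin: centre of its underside. Either end may lead.
- guide_bar: Grey steel guide bar with a row of drilled holes in its top, 150 mm long (its own y), 34 mm wide (x), 12.5 mm thick, 0.22 kg. Origin: centre of its underside.
- stop_block: Small pale maple offcut block, 40 mm (its own x) by 50 mm (y), 26 mm high. Origin: centre of its underside. Either side may face the blank. It starts in the front half of the bench; the small wood scraps by the rail at the back are not it.
- wax_tin: Bystander: round tin with a dark blue lid, 78 mm across, 36 mm high. Origin: centre of its underside.
- tape_measure: Bystander: yellow and black tape measure, 66 x 83 x 36 mm. Origin: centre of its underside.
- collar: Bright turned aluminium collar with a hole down its middle, standing upright: widest at its foot, 64 mm across, narrower above, 39 mm high, 0.16 kg. Origin: centre of its underside, z along its axis.
- dark_blank: Bystander: dark brown wood blank 130 x 20 x 20 mm, lying in the fixed tool tray at the back left (a shallow tray with walls 50 mm high). Origin: centre of its underside.
Things that resemble listed ones, but are neither listed nor needed, are in the scene too. There is more than one size of the stop_block; the one meant has the size given above.

How it is judged:
At the end, for the whole second after the job is handed in: At rest, flat, within 0.15 rad of straight (block 0.2): red blank under bridge, centred within 12 mm lengthwise, 15 sideways; block behind it, gap under 12 mm, within 15 sideways; bar on bridge, centred within 12 by 15 mm; collar upright on the bar, within 12 mm of its middle (x of red_blank in the frame of bridge between -0.012 and 0.012 m and y of red_blank in the frame of bridge between -0.015 and 0.015 m and z of red_blank in the frame of bridge between -0.006 and 0.006 m and angle between the y axis of red_blank and the x axis of bridge, either way round below 0.15 rad and x of stop_block in the frame of bridge above 0.07 m and y of stop_block in the frame of bridge between -0.015 and 0.015 m and z of stop_block in the frame of bridge between -0.006 and 0.006 m and ((horizontal distance between stop_block and red_blank below 0.102 m and angle between the x axis of stop_block and the x axis of bridge, either way round below 0.2 rad) or (horizontal distance between stop_block and red_blank below 0.107 m and angle between the y axis of stop_block and the x axis of bridge, either way round below 0.2 rad)) and x of guide_bar in the frame of bridge between -0.012 and 0.012 m and y of guide_bar in the frame of bridge between -0.015 and 0.015 m and z of guide_bar in the frame of bridge between 0.038 and 0.05 m and angle between the y axis of guide_bar and the y axis of bridge, either way round below 0.15 rad and horizontal distance between collar and guide_bar below 0.012 m and z of collar in the frame of bridge between 0.05 and 0.063 m and angle between each of red_blank, stop_block, guide_bar, collar's own z axis and vertical below 0.12 rad and linear speed of each of red_blank, stop_block, guide_bar, collar below 0.01 m/s); the robot touches nothing.
It fails at once if the wax tin is shifted by more than 20 mm (distance of wax_tin from where it was at the start of the episode above 0.02 m).
It fails at once if the tape measure is shifted by more than 20 mm (distance of tape_measure from where it was at the start of the episode above 0.02 m).
It fails at once if the dark blank is shifted by more than 20 mm (distance of dark_blank from where it was at the start of the episode above 0.02 m).
It also fails if it takes over 112 s, if anything falls off the work surface, if the arm or the gripper's body presses on something with over 40 N, if the wrist force passes 120 N, or if a joint passes its speed limit or range.

## Working session

There is one attempt and no reset: what is moved stays moved. The work goes in short steps, Python scripts to look and compute and a tool call to move; the robot and the scene stay as the last step left them, time stands still between calls to the robot, and variables do not carry over. Pictures are saved under pics/ and viewed, at most 14 in all, crops included, and the job is handed in when it is done.

Besides the shell and the picture viewer there is one more tool, called after "Emit:" by a JSON object that holds its "name" and its "arguments". servo_tool: Moves the arm, as the interface text tells. Its arguments: {"type":"object","properties":{"rows":{"type":"array","items":{"type":"number"}}},"required":["rows"]}

```bash
mkdir -p pics; ls
python3 - <<'E'
from rig import manip
import cv2,numpy as np
s=manip.read_state();print(s['tcp_pos'],s['tcp_rot'],s['finger_gap'],s['time_s'])
np.set_printoptions(precision=4,suppress=True)
for n in("scene","top"):
    c=manip.capture(n);cv2.imwrite(f"pics/{n}0.png",c["frame"][:,:,::-1]);print(c["intrinsics"],c["extrinsics"])
E
```

```text
pics
[0.2000967  0.51181383 0.25236698] [[ 9.31288444e-01 -3.64282055e-01 -6.46706593e-04]
 [-3.64282622e-01 -9.31286604e-01 -1.85254720e-03]
 [ 7.25805140e-05  1.96083977e-03 -9.99998075e-01]] 0.08524687883959438 0.0
[[461.8163   0.     319.6818]
 [  0.     461.8163 241.9803]
 [  0.       0.       1.    ]] [[ 0.7416 -0.48    0.4686  0.0588]
 [-0.6708 -0.526   0.5228 -0.7574]
 [-0.0045 -0.7021 -0.7121  0.7963]
 [ 0.      0.      0.      1.    ]]
[[557.0925   0.     318.7005]
 [  0.     557.0925 238.3152]
 [  0.       0.       1.    ]] [[-0.0265 -0.9832  0.1804  0.2797]
 [-0.9996  0.0276  0.0035 -0.1886]
 [-0.0084 -0.1802 -0.9836  1.452 ]
 [ 0.      0.      0.      1.    ]]
```

View pics/scene0.png

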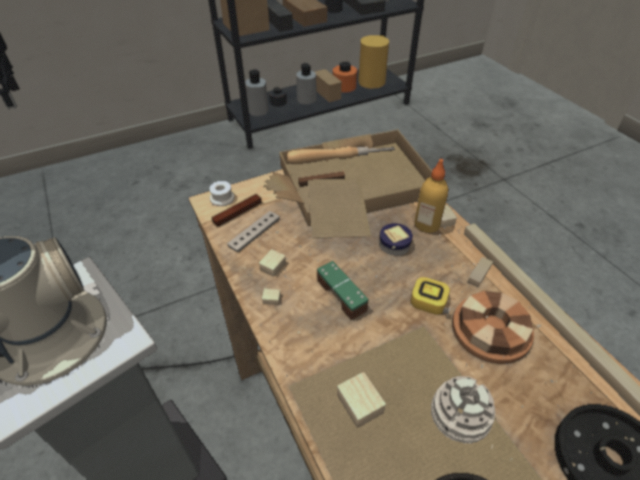

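View pics/top0.png

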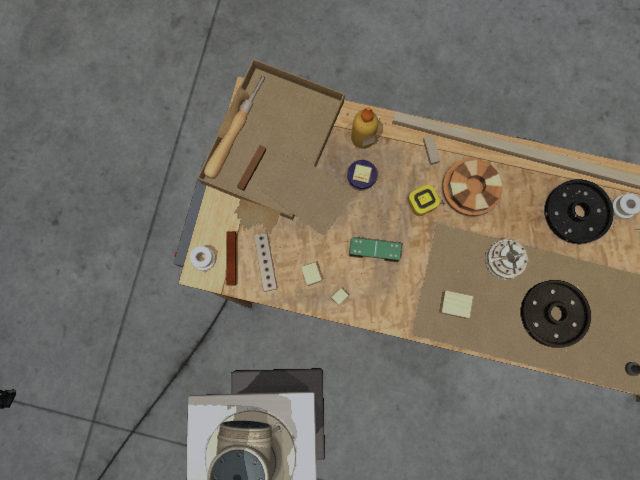

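The top view shows:
- Red blank at (232,258), guide bar at (265,262), bridge at (376,249).
- Collar candidates at (203,258), (508,258) (the chuck) and (628,206). The first is about 26 px (64 mm) across and fits.
- Stop block candidates at (312,273), (340,296) and (457,305). The first looks like 40x50 mm; the others look too small and too large.

I'll confirm these in enlarged crops.

```bash
cat > h.py <<'E'
from rig import manip
import cv2,numpy as np
np.set_printoptions(precision=4,suppress=True)
_c={}
def cam(n,fresh=False):
    if fresh or n not in _c:_c[n]=manip.capture(n)
    return _c[n]
def ray(n,p):
    c=cam(n);K,E=c["intrinsics"],c["extrinsics"]
    d=E[:3,:3]@np.linalg.solve(K,[p[0],p[1],1.]);return E[:3,3],d
def onz(n,p,z):
    o,d=ray(n,p);return o+d*(z-o[2])/d[2]
def tri(ps,pt):
    (a,u),(b,v)=ray("scene",ps),ray("top",pt)
    t=np.linalg.lstsq(np.c_[u,-v],b-a,rcond=None)[0]
    A=a+u*t[0];B=b+v*t[1];return (A+B)/2,np.linalg.norm(A-B)
def proj(n,P):
    c=cam(n);E=np.linalg.inv(c["extrinsics"]);q=c["intrinsics"]@(E[:3,:3]@np.asarray(P,float)+E[:3,3]);return q[:2]/q[2]
def crop(n,x0,y0,x1,y1,k,out):
    f=cam(n)["frame"][y0:y1,x0:x1,::-1];cv2.imwrite("pics/"+out,cv2.resize(f,None,fx=k,fy=k,interpolation=cv2.INTER_CUBIC))
def rect(n,p,z,z2=None):
    # minAreaRect in world of polygon pixels at height z
    W=np.array([onz(n,q,z)[:2] for q in p],np.float32)*1000
    return cv2.minAreaRect(W)
E
python3 -c "
from h import *
crop('top',190,140,390,290+15,4,'t1.png') if 0 else crop('top',190,225,390,310,4,'t1.png')
crop('scene',200,175,380,325,4,'s1.png')"
```

```text
(no output)
```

View pics/t1.png

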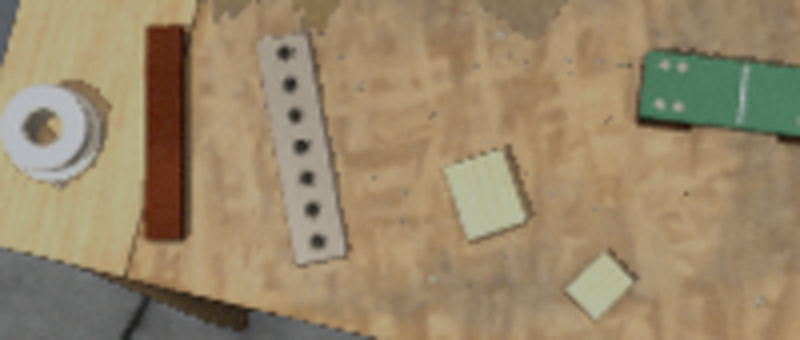

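View pics/s1.png

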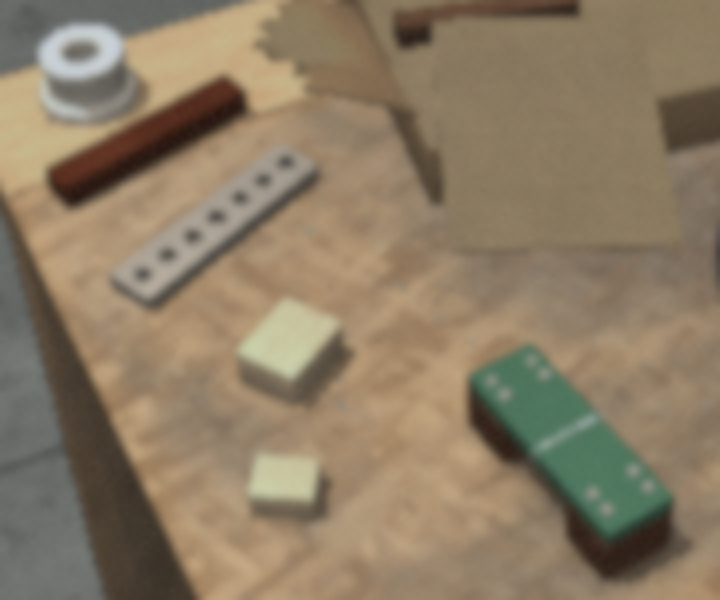

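The crops show the block at t1 (485,195), the smaller cube at (600,286), the holed bar at (302,150), red blank at (166,133), collar at (44,130), and the bridge's white line at (743,93).

Run:
```python
from h import *
T=lambda u,v:(190+u/4-.375,225+v/4-.375)
S=lambda u,v:(200+u/4-.375,175+v/4-.375)
D={'red':([(147,27),(186,27),(184,239),(146,239)],[(228,78),(246,92),(68,190),(50,176)],.02),
'bar':([(258,40),(308,33),(347,255),(297,265)],[(282,145),(320,167),(150,298),(112,279)],.0125),
'block':([(444,168),(503,150),(527,218),(471,241)],[(290,297),(343,333),(291,380),(238,350)],.026),
'small':([(566,290),(607,253),(634,281),(596,319)],[(256,454),(321,457),(318,505),(248,500)],.02),
'line':([(745,63),(740,123)],[(597,416),(537,450)],.044),
'colltop':([(44,127)],[(82,53)],.039)}
for k,(t,s,z) in D.items():
    P=[tri(S(*b),T(*a)) for a,b in zip(t,s)]
    print(k,'z',[round(float(p[0][2]),4) for p in P],'err',[round(float(p[1]),4) for p in P])
    W=np.array([onz('top',T(*a),z)[:2] for a in t]);W2=np.array([onz('scene',S(*a),z)[:2] for a in s])
    print('  ctr top',W.mean(0),'scene',W2.mean(0))
    if len(t)==4:
        for w in(W,W2):
            e=np.roll(w,-1,0)-w;print('  sides',np.linalg.norm(e,axis=1),'ang of long/edges',np.degrees(np.arctan2(e[:,1],e[:,0])))
# bridge corner ends via colour
f=cam('top')['frame'];h=cv2.cvtColor(f,cv2.COLOR_RGB2HSV);m=cv2.inRange(h,(60,80,40),(95,255,255));m[:230]=0;m[270:]=0;m[:,:340]=0;m[:,410:]=0
c=max(cv2.findContours(m,0,2)[0],key=cv2.contourArea).reshape(-1,2)
r=cv2.minAreaRect(np.array([onz('top',p,.044)[:2]*1000 for p in c],np.float32));print('bridge top',r)
h=cv2.cvtColor(cam('scene')['frame'],cv2.COLOR_RGB2HSV);m=cv2.inRange(h,(60,80,40),(95,255,255));m[:,:300]=0;m[:,380:]=0
c=max(cv2.findContours(m,0,2)[0],key=cv2.contourArea).reshape(-1,2)
r=cv2.minAreaRect(np.array([onz('scene',p,.044)[:2]*1000 for p in c],np.float32));print('bridge scene',r)
for n,p in(('tin',(362,174)),('tape',(425,200))):print(n,onz('top',p,.036))
print('bench front edge',onz('top',(180,283),0),onz('top',(640,392),0),'rail',onz('top',(395,118),.02))
```

```text
red z [0.0169, 0.023, 0.0214, 0.0147] err [0.0005, 0.0026, 0.0003, 0.0004]
  ctr top [0.4977 0.0457] scene [0.4966 0.0451]
  sides [0.0256 0.1392 0.0245 0.1393] ang of long/edges [-91.6126 179.4832  88.4341  -0.0702]
  sides [0.0195 0.1379 0.0184 0.139 ] ang of long/edges [ -89.6966 -179.573    93.7114    0.864 ]
bar z [0.0114, 0.0121, 0.0147, 0.0093] err [0.0021, 0.0012, 0.0005, 0.0007]
  ctr top [ 0.4863 -0.0423] scene [ 0.485  -0.0424]
  sides [0.0332 0.1488 0.0329 0.1507] ang of long/edges [ -83.482  -170.7913   99.774     9.3127]
  sides [0.0331 0.147  0.0291 0.1505] ang of long/edges [ -81.5394 -171.3585  105.2535   10.216 ]
block z [0.0272, 0.0197, 0.027, 0.0312] err [0.0009, 0.0023, 0.0045, 0.0001]
  ctr top [ 0.4507 -0.1618] scene [ 0.4493 -0.1609]
  sides [0.0398 0.0467 0.0388 0.0503] ang of long/edges [ -74.4696 -162.1852  110.8228   18.9375]
  sides [0.0428 0.0443 0.0386 0.0488] ang of long/edges [ -83.6043 -169.5521  102.2816   15.3001]
small z [0.0214, 0.0244, 0.0143, 0.0162] err [0.0017, 0.0012, 0.0004, 0.0029]
  ctr top [ 0.3904 -0.2336] scene [ 0.3887 -0.2336]
  sides [0.0355 0.0249 0.0345 0.0266] ang of long/edges [ -49.6481 -137.8184  133.1481   44.3942]
  sides [0.0352 0.0321 0.0372 0.031 ] ang of long/edges [ -45.693  -131.4677  132.6148   44.9581]
line z [0.0453, 0.0447] err [0.0029, 0.0032]
  ctr top [ 0.5091 -0.3276] scene [ 0.5068 -0.3254]
colltop z [0.0381] err [0.0016]
  ctr top [0.5002 0.1208] scene [0.4984 0.1205]
bridge top ((507.45941162109375, -327.20263671875), (126.94837188720703, 43.217315673828125), 81.19001007080078)
bridge scene ((498.7314453125, -360.74310302734375), (61.72163772583008, 39.50819396972656), 81.81692504882812)
tin [ 0.7087 -0.3023  0.036 ]
tape [ 0.6334 -0.4639  0.036 ]
bench front edge [0.4374 0.1826 0.    ] [ 0.1313 -0.9794  0.    ] rail [ 0.8689 -0.3996  0.02  ]
```

Heights (20, 12.5, 26, 44 and 39 mm) and sizes agree with the text. The block at top (312,273) measures about 40x50 mm, so it is the stop block. The one at (340,296) is about 26x35 mm and the one at (457,305) is about 75 mm, so both are decoys. First move: towards the near end of the red blank.

Emit:
{"name": "servo_tool", "arguments": {"rows": [0, 0.2, 0.17, 0.065, -21.4, 0, 0.2, 0.17, 0.065, -21.4, 0, 0.2, 0.17, 0.065, -21.4, 0, 0.2, 0.17, 0.065, -21.4, 0, 0.2, 0.17, 0.065, -21.4]}}

```text
time_s: 0.72
tcp_pos: [0.2965, 0.3323, 0.2029]
tcp_rot: [[1.0, 0.002, 0.0], [0.002, -1.0, 0.0], [0.0, -0.0, -1.0]]
force: [1.0, -0.3, -0.0]
finger_gap: 0.085
grip_force: 0.0
```

```bash
cat > g.py <<'E'
# usage: python3 g.py x y z yawdeg(of tool x axis, mod 180)
from rig import manip
import numpy as np,sys
s=manip.read_state();R=np.array(s['tcp_rot']);p=np.array(s['tcp_pos'])
x,y,z,a=map(float,sys.argv[1:5])
yaw=np.degrees(np.arctan2(R[1,0],R[0,0]));t=-((a-yaw+90)%180-90)
d=R.T@(np.array([x,y,z])-p)
print('t',round(s['time_s'],2),'p',p.round(4),'yaw',round(yaw,2),'q6',round(s['qpos'][5],3),'F',np.round(s['force'],1),'gap',round(s['finger_gap'],4),round(s['grip_force'],1))
print('shift',d.round(4),'norm',round(float(np.linalg.norm(d)),3),'turn',round(t,2))
E
python3 g.py .452 .0455 .12 0
```

```text
t 0.72 p [0.2965 0.3323 0.2029] yaw 0.12 q6 0.376 F [ 1.  -0.3 -0. ] gap 0.085 0.0
shift [0.1549 0.2872 0.0828] norm 0.337 turn 0.12
```

Emit:
{"name": "servo_tool", "arguments": {"rows": [0, 0.08, 0.145, 0.043, 0, 0, 0.08, 0.145, 0.043, 0, 0, 0.08, 0.145, 0.043, 0, 0, 0.08, 0.145, 0.043, 0, 0, 0.08, 0.145, 0.043, 0]}}

```text
time_s: 1.13
tcp_pos: [0.3766, 0.184, 0.1585]
tcp_rot: [[1.0, -0.004, -0.003], [-0.004, -1.0, -0.003], [-0.003, 0.003, -1.0]]
force: [-0.7, -0.1, -0.1]
finger_gap: 0.0855
grip_force: 0.0
```

Emit:
{"name": "servo_tool", "arguments": {"rows": [0, 0.075, 0.142, 0.04, 0, 0, 0.075, 0.142, 0.04, 0, 0, 0.075, 0.142, 0.04, 0, 0, 0.075, 0.142, 0.04, 0, 0, 0.075, 0.142, 0.04, 0]}}

```text
time_s: 1.55
tcp_pos: [0.452, 0.0422, 0.1183]
tcp_rot: [[1.0, -0.005, -0.003], [-0.005, -1.0, -0.002], [-0.003, 0.002, -1.0]]
force: [0.2, 0.8, 0.9]
finger_gap: 0.0855
grip_force: 0.0
```

```bash
python3 g.py .452 .0455 .026 0; python3 -c "
from h import *
crop('top',190,215,350,315,5,'t2.png')"
```

```text
t 1.55 p [0.452  0.0422 0.1183] yaw -0.31 q6 1.125 F [0.2 0.8 0.9] gap 0.0855 0.0
shift [ 0.0003 -0.0035  0.0923] norm 0.092 turn -0.31
```

View pics/t2.png

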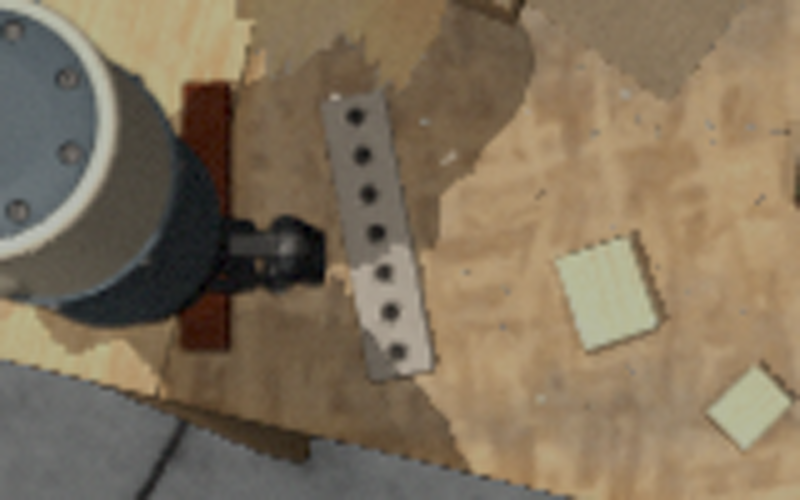

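The red blank's near end is still at t2 (205,345) and the bar and block haven't moved. The gripper is over the blank, so I'll descend and grip.

Emit:
{"name": "servo_tool", "arguments": {"rows": [0, 0, -0.0035, 0.035, 0, 0, 0, -0.0035, 0.065, 0, 0, 0, -0.0035, 0.085, 0, 0, 0, -0.0035, 0.092, 0, 0, 0, -0.0035, 0.092, 0]}}

```text
time_s: 2.02
tcp_pos: [0.4502, 0.051, 0.0271]
tcp_rot: [[1.0, 0.002, -0.003], [0.002, -1.0, -0.001], [-0.003, 0.001, -1.0]]
force: [-0.1, 0.4, 0.9]
finger_gap: 0.0853
grip_force: 0.0
```

Emit:
{"name": "servo_tool", "arguments": {"rows": [1, 0, 0, 0, 0, 1, 0, 0, 0, 0, 1, 0, 0, 0, 0, 1, 0, 0, 0, 0, 1, 0, 0, 0, 0]}}

```text
time_s: 2.43
tcp_pos: [0.4518, 0.0509, 0.029]
tcp_rot: [[1.0, 0.001, 0.001], [0.001, -1.0, 0.001], [0.001, -0.001, -1.0]]
force: [-0.3, -1.0, 0.3]
finger_gap: 0.0255
grip_force: 0.2
```

Emit:
{"name": "servo_tool", "arguments": {"rows": [1, 0, 0, 0, 0, 1, 0, 0, 0, 0, 1, 0, 0, 0, 0, 1, 0, 0, 0, 0, 1, 0, 0, 0, 0]}}

```text
time_s: 2.85
tcp_pos: [0.452, 0.0509, 0.0292]
tcp_rot: [[1.0, 0.001, 0.002], [0.001, -1.0, 0.0], [0.002, -0.0, -1.0]]
force: [-2.0, 0.3, 6.7]
finger_gap: 0.0223
grip_force: 59.9
```

```bash
python3 g.py .452 .0455 .12 0
```

```text
t 2.85 p [0.452  0.0509 0.0292] yaw 0.06 q6 1.113 F [-2.   0.3  6.7] gap 0.0223 59.9
shift [ 0.0002  0.0054 -0.0908] norm 0.091 turn 0.06
```

Emit:
{"name": "servo_tool", "arguments": {"rows": [1, 0, 0, -0.03, 0, 1, 0, 0, -0.06, 0, 1, 0, 0, -0.09, 0, 1, 0, 0, -0.09, 0, 1, 0, 0, -0.09, 0]}}

```text
time_s: 3.27
tcp_pos: [0.4523, 0.0512, 0.1199]
tcp_rot: [[1.0, 0.001, 0.004], [0.001, -1.0, 0.002], [0.004, -0.002, -1.0]]
force: [0.8, 0.1, -0.5]
finger_gap: 0.0223
grip_force: 59.1
```

```bash
python3 g.py .3494 -.3025 .12 -8.8
```

```text
t 3.27 p [0.4523 0.0512 0.1199] yaw 0.03 q6 1.113 F [ 0.8  0.1 -0.5] gap 0.0223 59.1
shift [-0.1031  0.3537 -0.0012] norm 0.368 turn 8.83
```

Emit:
{"name": "servo_tool", "arguments": {"rows": [1, -0.05, 0.177, 0, 0, 1, -0.05, 0.177, 0, 0, 1, -0.05, 0.177, 0, 0, 1, -0.05, 0.177, 0, 0, 1, -0.05, 0.177, 0, 0]}}

```text
time_s: 3.68
tcp_pos: [0.3986, -0.1292, 0.1169]
tcp_rot: [[1.0, -0.001, -0.003], [-0.001, -1.0, -0.0], [-0.003, 0.0, -1.0]]
force: [0.0, 0.7, -1.9]
finger_gap: 0.0223
grip_force: 59.2
```

Emit:
{"name": "servo_tool", "arguments": {"rows": [1, -0.053, 0.177, 0, 8.8, 1, -0.053, 0.177, 0, 8.8, 1, -0.053, 0.177, 0, 8.8, 1, -0.053, 0.177, 0, 8.8, 1, -0.053, 0.177, 0, 8.8]}}

```text
time_s: 4.1
tcp_pos: [0.3462, -0.3062, 0.1168]
tcp_rot: [[0.988, -0.155, -0.003], [-0.155, -0.988, 0.001], [-0.003, -0.0, -1.0]]
force: [0.3, 0.3, -1.0]
finger_gap: 0.0224
grip_force: 59.3
```

Emit:
{"name": "servo_tool", "arguments": {"rows": [1, 0, 0, 0, 0, 1, 0, 0, 0, 0, 1, 0, 0, 0, 0]}}

```text
time_s: 4.35
tcp_pos: [0.348, -0.3027, 0.1172]
tcp_rot: [[0.988, -0.153, -0.002], [-0.153, -0.988, 0.001], [-0.002, -0.001, -1.0]]
force: [0.4, 0.7, -0.7]
finger_gap: 0.0221
grip_force: 59.3
```

```bash
python3 g.py .3494 -.3025 .034 -8.8;  python3 -c "
from h import *
crop('scene',230,180,430,330,4,'s2.png')
crop('top',300,200,460,320,5,'t3.png')"
```

```text
t 4.35 p [ 0.348  -0.3027  0.1172] yaw -8.79 q6 1.793 F [ 0.4  0.7 -0.7] gap 0.0221 59.3
shift [ 0.0015 -0.0003  0.0832] norm 0.083 turn 0.01
```

View pics/t3.png

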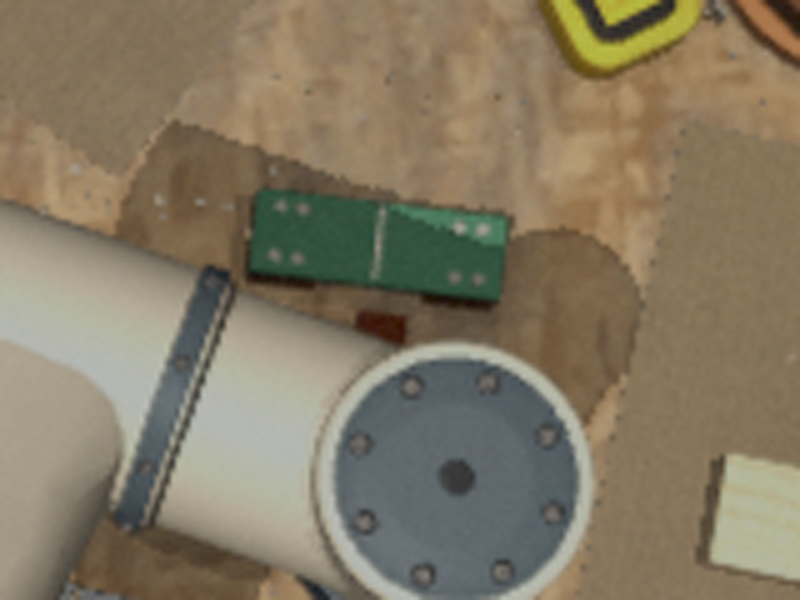

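The bridge's white line runs (384,205)-(374,277) in t3, and the blank tip sits just in front of the opening at (359,312)-(407,318), before the descent.

Run:
```python
from h import *
T=lambda u,v:(300+u/5-.4,200+v/5-.4)
W=np.array([onz('top',T(*p),.044)[:2] for p in [(257,189),(511,212),(502,290),(250,270)]])
e=np.roll(W,-1,0)-W;print('bridge',W.mean(0),np.linalg.norm(e,axis=1),np.degrees(np.arctan2(e[:,1],e[:,0])))
c=W.mean(0);l=np.array([onz('top',T(*p),.044)[:2] for p in[(384,205),(374,277)]]);print('line',l.mean(0),np.degrees(np.arctan2(*(l[0]-l[1])[::-1])))
a=np.radians(-8.8);X=np.array([np.cos(a),np.sin(a)]);Y=np.array([-X[1],X[0]])
for p in[(359,312),(407,318)]:
    w=onz('top',T(*p),.108)[:2]-[.5075,-.327];print('tip',w@X,w@Y)
```

```text
bridge [ 0.5096 -0.3285] [0.1306 0.0408 0.1288 0.0423] [-96.8753 170.4913  83.812   -6.9676]
line [ 0.5093 -0.328 ] -10.345067807567418
tip -0.04544862333987399 0.009790018189732914
tip -0.045445404802064354 -0.013663922951096872
```

Emit:
{"name": "servo_tool", "arguments": {"rows": [1, 0.001, 0, 0.03, 0, 1, 0.001, 0, 0.06, 0, 1, 0.001, 0, 0.083, 0, 1, 0.001, 0, 0.083, 0, 1, 0.001, 0, 0.083, 0]}}

```text
time_s: 4.92
tcp_pos: [0.3493, -0.3028, 0.035]
tcp_rot: [[0.989, -0.151, -0.002], [-0.151, -0.989, 0.001], [-0.002, -0.0, -1.0]]
force: [1.1, -0.0, 0.2]
finger_gap: 0.0224
grip_force: 59.2
```

Emit:
{"name": "servo_tool", "arguments": {"rows": [1, 0.012, 0, 0, 0, 1, 0.024, 0, 0, 0, 1, 0.036, 0, 0, 0, 1, 0.048, 0, 0, 0, 1, 0.06, 0, 0, 0]}}

```text
time_s: 5.33
tcp_pos: [0.4109, -0.313, 0.0377]
tcp_rot: [[0.989, -0.151, 0.003], [-0.151, -0.989, -0.002], [0.004, 0.001, -1.0]]
force: [0.7, 0.2, -0.9]
finger_gap: 0.0224
grip_force: 59.2
```

```bash
python3 g.py .4635 -.3202 .034 -8.8
```

```text
t 5.33 p [ 0.4109 -0.313   0.0377] yaw -8.69 q6 1.766 F [ 0.7  0.2 -0.9] gap 0.0224 59.2
shift [ 0.053  -0.0009  0.0039] norm 0.053 turn 0.11
```

Emit:
{"name": "servo_tool", "arguments": {"rows": [1, 0.01, 0, 0.003, 0, 1, 0.022, 0, 0.003, 0, 1, 0.034, 0, 0.003, 0, 1, 0.046, 0, 0.003, 0, 1, 0.054, 0, 0.003, 0]}}

```text
time_s: 5.75
tcp_pos: [0.4642, -0.3211, 0.0336]
tcp_rot: [[0.988, -0.151, 0.002], [-0.151, -0.988, -0.001], [0.002, 0.001, -1.0]]
force: [0.7, -0.2, -0.7]
finger_gap: 0.0224
grip_force: 59.2
```

Emit:
{"name": "servo_tool", "arguments": {"rows": [1, 0, 0, 0, 0, 1, 0, 0, 0, 0, 1, 0, 0, 0, 0]}}

```text
time_s: 6.0
tcp_pos: [0.4617, -0.3206, 0.0324]
tcp_rot: [[0.988, -0.152, -0.0], [-0.152, -0.988, 0.0], [-0.0, -0.0, -1.0]]
force: [-0.7, 0.4, -0.9]
finger_gap: 0.0223
grip_force: 59.2
```

```bash
python3 g.py .4635 -.3202 .0297 -8.8
```

```text
t 6.0 p [ 0.4617 -0.3206  0.0324] yaw -8.76 q6 1.747 F [-0.7  0.4 -0.9] gap 0.0223 59.2
shift [ 0.0017 -0.0007  0.0027] norm 0.003 turn 0.04
```

Emit:
{"name": "servo_tool", "arguments": {"rows": [1, 0.002, -0.001, 0.001, 0, 1, 0.002, -0.001, 0.0025, 0, 1, 0.002, -0.001, 0.0025, 0, 1, 0.002, -0.001, 0.0025, 0]}}

```text
time_s: 6.33
tcp_pos: [0.4641, -0.3201, 0.0296]
tcp_rot: [[0.988, -0.152, -0.0], [-0.152, -0.988, 0.0], [-0.0, -0.0, -1.0]]
force: [-0.3, -0.4, -0.2]
finger_gap: 0.0224
grip_force: 59.2
```

Emit:
{"name": "servo_tool", "arguments": {"rows": [0.5, 0, 0, 0, 0, 0.5, 0, 0, 0, 0, 0.5, 0, 0, 0, 0, 0.5, 0, 0, 0, 0, 0.5, 0, 0, 0, 0]}}

```text
time_s: 6.75
tcp_pos: [0.4644, -0.3202, 0.0298]
tcp_rot: [[0.988, -0.152, 0.0], [-0.152, -0.988, -0.0], [0.0, 0.0, -1.0]]
force: [0.6, -0.0, -0.1]
finger_gap: 0.0428
grip_force: 0.0
```

Emit:
{"name": "servo_tool", "arguments": {"rows": [0.5, 0, 0, -0.02, 0, 0.5, 0, 0, -0.05, 0, 0.5, 0, 0, -0.08, 0, 0.5, 0, 0, -0.12, 0, 0.5, 0, 0, -0.12, 0]}}

```text
time_s: 7.17
tcp_pos: [0.4678, -0.3226, 0.1582]
tcp_rot: [[0.988, -0.151, 0.012], [-0.151, -0.989, -0.008], [0.013, 0.006, -1.0]]
force: [1.7, -0.7, 0.4]
finger_gap: 0.0431
grip_force: 0.0
```

```bash
python3 g.py .450 -.1613 .15 -71.5
```

```text
t 7.17 p [ 0.4678 -0.3226  0.1582] yaw -8.68 q6 1.744 F [ 1.7 -0.7  0.4] gap 0.0431 0.0
shift [-0.0421 -0.1568  0.0068] norm 0.163 turn 62.82
```

Emit:
{"name": "servo_tool", "arguments": {"rows": [0.2, -0.042, -0.157, 0.01, 35, 0.2, -0.042, -0.157, 0.01, 35, 0.2, -0.042, -0.157, 0.01, 35, 0.2, -0.042, -0.157, 0.01, 35, 0.2, -0.042, -0.157, 0.01, 35]}}

```text
time_s: 7.58
tcp_pos: [0.4458, -0.1555, 0.1395]
tcp_rot: [[0.747, -0.665, 0.0], [-0.665, -0.747, 0.001], [-0.001, -0.001, -1.0]]
force: [-0.1, -0.8, 0.5]
finger_gap: 0.068
grip_force: 0.0
```

Emit:
{"name": "servo_tool", "arguments": {"rows": [0, 0, 0, 0.02, 27.8, 0, 0, 0, 0.02, 27.8, 0, 0, 0, 0.02, 27.8, 0, 0, 0, 0.02, 27.8, 0, 0, 0, 0.02, 27.8]}}

```text
time_s: 8.0
tcp_pos: [0.4467, -0.1585, 0.1197]
tcp_rot: [[0.35, -0.937, 0.0], [-0.937, -0.35, -0.0], [0.0, -0.0, -1.0]]
force: [0.2, -0.1, 0.9]
finger_gap: 0.0854
grip_force: 0.0
```

Emit:
{"name": "servo_tool", "arguments": {"rows": [0, 0, 0, 0, 0, 0, 0, 0, 0, 0, 0, 0, 0, 0, 0]}}

```text
time_s: 8.25
tcp_pos: [0.4468, -0.1586, 0.1198]
tcp_rot: [[0.356, -0.935, 0.0], [-0.935, -0.356, -0.0], [0.0, -0.0, -1.0]]
force: [0.4, -0.2, 0.5]
finger_gap: 0.0854
grip_force: 0.0
```

```bash
python3 g.py .450 -.1613 .028 -71.8
python3 - <<'E'
from h import *
crop('scene',230,180,430,330,4,'s3.png')
E
```

```text
t 8.25 p [ 0.4468 -0.1586  0.1198] yaw -69.16 q6 0.373 F [ 0.4 -0.2  0.5] gap 0.0854 0.0
shift [ 0.0036 -0.0021  0.0918] norm 0.092 turn 2.64
```

View pics/s3.png

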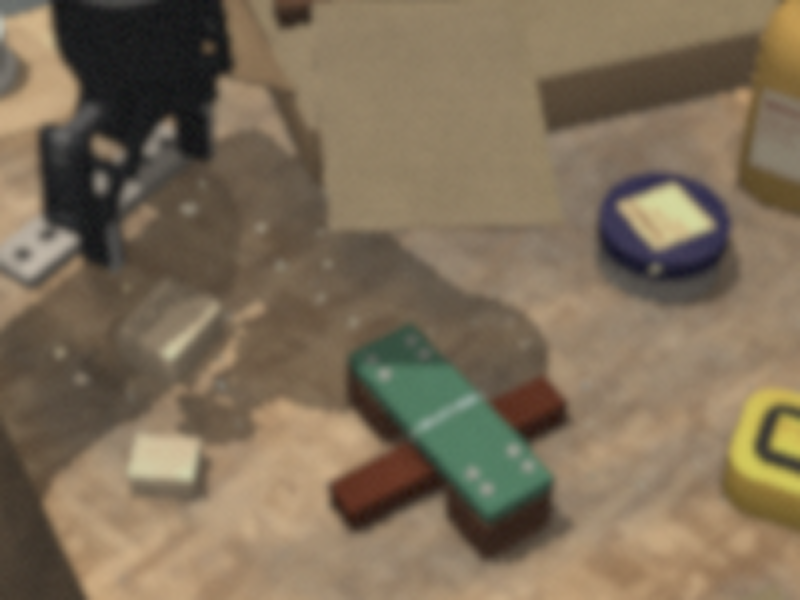

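The blank lies through the bridge: near end at s3 (345,498), far end at (557,388), white line at (448,413). I'll check its centring, then descend on the block.

Run:
```python
from h import *
S=lambda u,v:(230+u/4-.375,180+v/4-.375)
a=np.radians(-8.8);X=np.array([np.cos(a),np.sin(a)]);Y=np.array([-X[1],X[0]])
l=np.array([onz('scene',S(*p),.044)[:2] for p in[(417,430),(479,399)]]).mean(0);print('line ctr',l)
for p in[(333,488),(357,508),(547,377),(567,397)]:
    w=onz('scene',S(*p),.02)[:2]-l;print(w@X,w@Y)
```

```text
line ctr [ 0.5064 -0.3265]
-0.0669811054177581 0.008450958472969509
-0.06359203447726461 -0.009292366223840238
0.07283699851697394 0.007411474980576286
0.07319516474059005 -0.010075738722606718
```

Emit:
{"name": "servo_tool", "arguments": {"rows": [0, 0.0036, -0.002, 0.03, 2.6, 0, 0.0036, -0.002, 0.06, 2.6, 0, 0.0036, -0.002, 0.085, 2.6, 0, 0.0036, -0.002, 0.092, 2.6, 0, 0.0036, -0.002, 0.092, 2.6]}}

```text
time_s: 8.77
tcp_pos: [0.4484, -0.1612, 0.0262]
tcp_rot: [[0.311, -0.95, -0.004], [-0.95, -0.311, 0.0], [-0.002, 0.004, -1.0]]
force: [-0.2, -0.6, 0.8]
finger_gap: 0.0856
grip_force: 0.0
```

Emit:
{"name": "servo_tool", "arguments": {"rows": [1, 0, 0, 0, 0, 1, 0, 0, 0, 0, 1, 0, 0, 0, 0, 1, 0, 0, 0, 0, 1, 0, 0, 0, 0]}}

```text
time_s: 9.18
tcp_pos: [0.4514, -0.1615, 0.0296]
tcp_rot: [[0.312, -0.95, 0.004], [-0.95, -0.312, -0.001], [0.002, -0.003, -1.0]]
force: [-0.3, -0.2, 6.1]
finger_gap: 0.0485
grip_force: 62.8
```

Emit:
{"name": "servo_tool", "arguments": {"rows": [1, 0, 0, 0, 0, 1, 0, 0, 0, 0, 1, 0, 0, 0, 0]}}

```text
time_s: 9.43
tcp_pos: [0.4514, -0.1614, 0.0296]
tcp_rot: [[0.312, -0.95, 0.004], [-0.95, -0.312, -0.001], [0.002, -0.003, -1.0]]
force: [0.0, 0.1, 6.6]
finger_gap: 0.0485
grip_force: 62.8
```

```bash
python3 g.py .450 -.1613 .12 -71.8
```

```text
t 9.43 p [ 0.4514 -0.1614  0.0296] yaw -71.84 q6 0.331 F [0.  0.1 6.6] gap 0.0485 62.8
shift [-0.0004  0.001  -0.0904] norm 0.09 turn -0.04
```

Emit:
{"name": "servo_tool", "arguments": {"rows": [1, 0, 0, -0.03, 0, 1, 0, 0, -0.06, 0, 1, 0, 0, -0.09, -7, 1, 0, 0, -0.1, -14, 1, 0, 0, -0.1, -21]}}

```text
time_s: 9.85
tcp_pos: [0.4522, -0.1616, 0.1321]
tcp_rot: [[0.636, -0.772, 0.008], [-0.772, -0.636, -0.001], [0.006, -0.006, -1.0]]
force: [-0.4, -0.1, -1.3]
finger_gap: 0.0487
grip_force: 62.3
```

Emit:
{"name": "servo_tool", "arguments": {"rows": [1, 0, 0, 0, -7, 1, 0, 0, 0, -14, 1, 0, 0, 0, -21, 1, 0, 0, 0, -28, 1, 0, 0, 0, -35]}}

```text
time_s: 10.27
tcp_pos: [0.4501, -0.1612, 0.1285]
tcp_rot: [[0.963, -0.268, 0.002], [-0.268, -0.963, 0.0], [0.001, -0.0, -1.0]]
force: [-0.1, -0.5, -1.4]
finger_gap: 0.0485
grip_force: 62.3
```

Emit:
{"name": "servo_tool", "arguments": {"rows": [1, 0, 0, 0, -7, 1, 0, 0, 0, -7, 1, 0, 0, 0, -7]}}

```text
time_s: 10.52
tcp_pos: [0.45, -0.1613, 0.1283]
tcp_rot: [[0.987, -0.158, 0.001], [-0.158, -0.987, 0.0], [0.001, -0.0, -1.0]]
force: [-0.2, -0.0, 0.3]
finger_gap: 0.0485
grip_force: 62.2
```

```bash
python3 g.py .602 -.3413 .12 -8.8
```

```text
t 10.52 p [ 0.45   -0.1613  0.1283] yaw -9.09 q6 1.427 F [-0.2 -0.   0.3] gap 0.0485 62.2
shift [0.1785 0.1538 0.0085] norm 0.236 turn -0.29
```

Emit:
{"name": "servo_tool", "arguments": {"rows": [1, 0.12, 0.1, 0, 0, 1, 0.12, 0.1, 0, 0, 1, 0.12, 0.1, 0, 0, 1, 0.12, 0.1, 0, 0, 1, 0.12, 0.1, 0, 0]}}

```text
time_s: 10.93
tcp_pos: [0.5554, -0.2825, 0.1264]
tcp_rot: [[0.987, -0.161, -0.0], [-0.161, -0.987, -0.001], [0.0, 0.001, -1.0]]
force: [-0.3, 1.4, -0.9]
finger_gap: 0.0484
grip_force: 62.3
```

Emit:
{"name": "servo_tool", "arguments": {"rows": [1, 0.0585, 0.0538, 0.009, 0, 1, 0.0585, 0.0538, 0.009, 0, 1, 0.0585, 0.0538, 0.009, 0, 1, 0.0585, 0.0538, 0.009, 0, 1, 0.0585, 0.0538, 0.009, 0]}}

```text
time_s: 11.35
tcp_pos: [0.6023, -0.3407, 0.1184]
tcp_rot: [[0.988, -0.157, -0.001], [-0.157, -0.988, 0.0], [-0.001, -0.0, -1.0]]
force: [0.4, 0.3, 0.0]
finger_gap: 0.0487
grip_force: 62.3
```

```bash
python3 g.py .602 -.3413 .031 -8.8
```

```text
t 11.35 p [ 0.6023 -0.3407  0.1184] yaw -9.03 q6 1.703 F [0.4 0.3 0. ] gap 0.0487 62.3
shift [-0.0001  0.0007  0.0874] norm 0.087 turn -0.23
```

Emit:
{"name": "servo_tool", "arguments": {"rows": [1, 0.001, 0.0005, 0.025, 0, 1, 0.001, 0.0005, 0.055, 0, 1, 0.001, 0.0005, 0.075, 0, 1, 0.001, 0.0005, 0.086, 0, 1, 0.001, 0.0005, 0.086, 0]}}

```text
time_s: 11.77
tcp_pos: [0.6024, -0.3403, 0.0318]
tcp_rot: [[0.988, -0.155, -0.002], [-0.155, -0.988, 0.001], [-0.002, -0.0, -1.0]]
force: [0.1, 0.3, -0.1]
finger_gap: 0.0486
grip_force: 62.3
```

Emit:
{"name": "servo_tool", "arguments": {"rows": [1, 0, 0, 0, 0, 1, 0, 0, 0, 0, 1, 0, 0, 0, 0]}}

```text
time_s: 12.02
tcp_pos: [0.6043, -0.3417, 0.0348]
tcp_rot: [[0.988, -0.154, 0.003], [-0.154, -0.988, -0.001], [0.003, 0.001, -1.0]]
force: [-0.6, -0.5, 0.8]
finger_gap: 0.0487
grip_force: 62.3
```

```bash
python3 g.py .602 -.3413 .0305 -8.8;  python3 - <<'E'
from h import *
crop('scene',300,230,420,320,6,'s4.png')
E
```

```text
t 12.02 p [ 0.6043 -0.3417  0.0348] yaw -8.88 q6 1.706 F [-0.6 -0.5  0.8] gap 0.0487 62.3
shift [-0.0024 -0.      0.0043] norm 0.005 turn -0.08
```

View pics/s4.png

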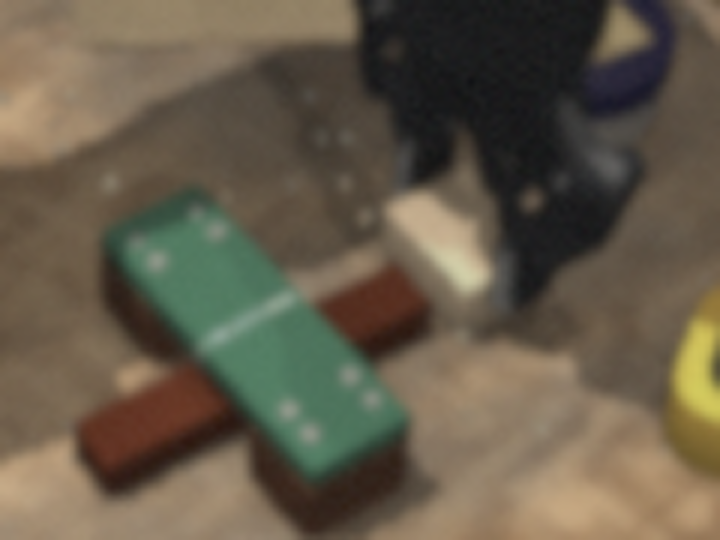

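The block stands just behind the blank's end at s4 (425,290) with a few mm of gap, well aligned. I'll lower it and ease it back to contact.

Emit:
{"name": "servo_tool", "arguments": {"rows": [1, -0.001, 0, 0.002, 0, 1, -0.002, 0, 0.0045, 0, 1, -0.002, 0, 0.0045, 0, 1, -0.002, 0, 0.0045, 0]}}

```text
time_s: 12.4
tcp_pos: [0.6022, -0.3414, 0.0298]
tcp_rot: [[0.988, -0.154, 0.002], [-0.154, -0.988, -0.001], [0.003, 0.001, -1.0]]
force: [-0.2, 1.0, 5.1]
finger_gap: 0.0487
grip_force: 62.9
```

Emit:
{"name": "servo_tool", "arguments": {"rows": [1, -0.001, 0, 0, 0, 1, -0.001, 0, 0, 0, 1, -0.002, 0, 0, 0, 1, -0.002, 0, 0, 0, 1, -0.002, 0, 0, 0]}}

```text
time_s: 12.82
tcp_pos: [0.601, -0.3414, 0.0298]
tcp_rot: [[0.988, -0.154, 0.004], [-0.154, -0.988, -0.002], [0.004, 0.001, -1.0]]
force: [2.2, -0.3, 5.7]
finger_gap: 0.0486
grip_force: 63.0
```

```bash
python3 g.py .600 -.341 .0296 -8.8
```

```text
t 12.82 p [ 0.601  -0.3414  0.0298] yaw -8.86 q6 1.707 F [ 2.2 -0.3  5.7] gap 0.0486 63.0
shift [-0.001  -0.0003  0.0002] norm 0.001 turn -0.06
```

Emit:
{"name": "servo_tool", "arguments": {"rows": [1, -0.001, 0, 0, 0, 1, -0.002, 0, 0, 0, 1, -0.002, 0, 0, 0, 1, -0.002, 0, 0, 0, 1, -0.002, 0, 0, 0]}}

```text
time_s: 13.23
tcp_pos: [0.599, -0.3413, 0.0298]
tcp_rot: [[0.988, -0.154, 0.004], [-0.154, -0.988, -0.002], [0.004, 0.001, -1.0]]
force: [2.4, -1.9, 5.9]
finger_gap: 0.0489
grip_force: 63.1
```

Emit:
{"name": "servo_tool", "arguments": {"rows": [0.2, 0, 0, 0, 0, 0.2, 0, 0, 0, 0, 0.2, 0, 0, 0, 0, 0.2, 0, 0, 0, 0]}}

```text
time_s: 13.57
tcp_pos: [0.5967, -0.3403, 0.0274]
tcp_rot: [[0.988, -0.155, -0.002], [-0.155, -0.988, 0.001], [-0.002, -0.001, -1.0]]
force: [-0.1, 0.4, -0.1]
finger_gap: 0.0682
grip_force: 0.0
```

Emit:
{"name": "servo_tool", "arguments": {"rows": [0.2, 0, 0, -0.02, 0, 0.2, 0, 0, -0.05, 0, 0.2, 0, 0, -0.08, 0, 0.2, 0, 0, -0.12, 0, 0.2, 0, 0, -0.12, 0]}}

```text
time_s: 13.98
tcp_pos: [0.6004, -0.3428, 0.1576]
tcp_rot: [[0.988, -0.154, 0.012], [-0.153, -0.988, -0.008], [0.013, 0.006, -1.0]]
force: [0.5, -1.3, 3.2]
finger_gap: 0.0683
grip_force: 0.0
```

```bash
python3 g.py .4857 -.0424 .15 9.2;  python3 - <<'E'
from h import *
crop('scene',270,230,390,320,6,'s5.png')
E
```

```text
t 13.98 p [ 0.6004 -0.3428  0.1576] yaw -8.83 q6 1.707 F [ 0.5 -1.3  3.2] gap 0.0683 0.0
shift [-0.1595 -0.2793  0.004 ] norm 0.322 turn -18.03
```

View pics/s5.png

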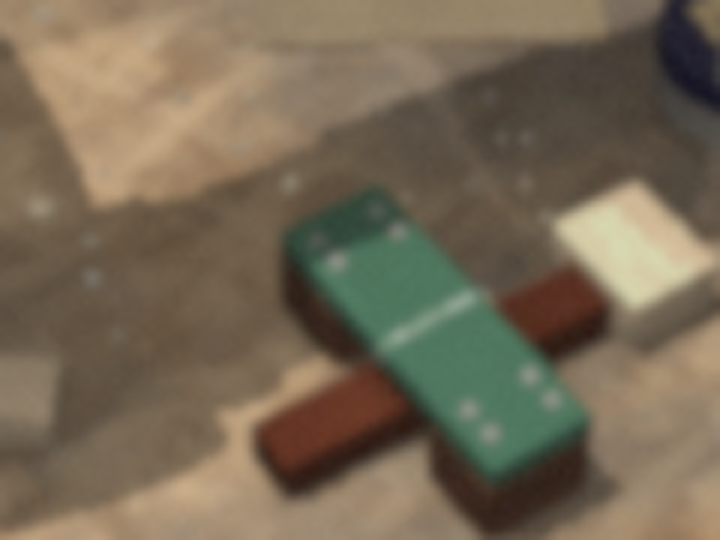

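The block is behind the blank's end at s5 (635,245), square and snug. Next is the bar.

Emit:
{"name": "servo_tool", "arguments": {"rows": [0.2, -0.08, -0.14, 0, -9, 0.2, -0.08, -0.14, 0, -9, 0.2, -0.08, -0.14, 0, -9, 0.2, -0.08, -0.14, 0, -9, 0.2, -0.08, -0.14, 0, -9]}}

```text
time_s: 14.45
tcp_pos: [0.5372, -0.185, 0.1476]
tcp_rot: [[1.0, 0.005, -0.002], [0.005, -1.0, 0.002], [-0.002, -0.002, -1.0]]
force: [-0.0, -0.1, -0.1]
finger_gap: 0.068
grip_force: 0.0
```

```bash
python3 g.py .4857 -.0424 .12 9.2
```

```text
t 14.45 p [ 0.5372 -0.185   0.1476] yaw 0.31 q6 1.635 F [-0.  -0.1 -0.1] gap 0.068 0.0
shift [-0.0507 -0.1428  0.028 ] norm 0.154 turn -8.89
```

Emit:
{"name": "servo_tool", "arguments": {"rows": [0.2, -0.051, -0.143, 0.028, -8.9, 0.2, -0.051, -0.143, 0.028, -8.9, 0.2, -0.051, -0.143, 0.028, -8.9, 0.2, -0.051, -0.143, 0.028, -8.9, 0.2, -0.051, -0.143, 0.028, -8.9]}}

```text
time_s: 14.87
tcp_pos: [0.4858, -0.0434, 0.1185]
tcp_rot: [[0.987, 0.16, -0.004], [0.16, -0.987, 0.001], [-0.003, -0.002, -1.0]]
force: [0.5, 0.5, -0.4]
finger_gap: 0.0679
grip_force: 0.0
```

Emit:
{"name": "servo_tool", "arguments": {"rows": [0.2, 0, 0, 0, 0, 0.2, 0, 0, 0, 0, 0.2, 0, 0, 0, 0]}}

```text
time_s: 15.12
tcp_pos: [0.489, -0.0476, 0.1201]
tcp_rot: [[0.988, 0.156, -0.0], [0.156, -0.988, -0.0], [-0.0, 0.0, -1.0]]
force: [0.2, -0.3, -0.3]
finger_gap: 0.0683
grip_force: 0.0
```

```bash
python3 g.py .4857 -.0424 .027 9.2
```

```text
t 15.12 p [ 0.489  -0.0476  0.1201] yaw 8.96 q6 1.504 F [ 0.2 -0.3 -0.3] gap 0.0683 0.0
shift [-0.0024 -0.0057  0.0931] norm 0.093 turn -0.24
```

Emit:
{"name": "servo_tool", "arguments": {"rows": [0.2, -0.0024, -0.0057, 0.03, 0, 0.2, -0.0024, -0.0057, 0.06, 0, 0.2, -0.0024, -0.0057, 0.08, 0, 0.2, -0.0024, -0.0057, 0.09, 0, 0.2, -0.0024, -0.0057, 0.09, 0]}}

```text
time_s: 15.53
tcp_pos: [0.4839, -0.0429, 0.0276]
tcp_rot: [[0.988, 0.154, -0.005], [0.154, -0.988, -0.001], [-0.005, -0.0, -1.0]]
force: [-0.4, -0.6, -1.1]
finger_gap: 0.0683
grip_force: 0.0
```

Emit:
{"name": "servo_tool", "arguments": {"rows": [0.2, 0, 0, 0, 0, 0.2, 0, 0, 0, 0, 0.2, 0, 0, 0, 0]}}

```text
time_s: 15.78
tcp_pos: [0.4865, -0.0419, 0.0313]
tcp_rot: [[0.988, 0.156, 0.002], [0.156, -0.988, 0.0], [0.002, 0.0, -1.0]]
force: [0.2, 0.1, 0.2]
finger_gap: 0.0687
grip_force: 0.0
```

```bash
python3 g.py .4857 -.0424 .025 9.2
```

```text
t 15.78 p [ 0.4865 -0.0419  0.0313] yaw 8.99 q6 1.491 F [0.2 0.1 0.2] gap 0.0687 0.0
shift [-0.0009  0.0004  0.0063] norm 0.006 turn -0.21
```

Emit:
{"name": "servo_tool", "arguments": {"rows": [0.3, -0.001, 0.0004, 0.006, 0, 0.3, -0.001, 0.0004, 0.006, 0, 0.4, -0.001, 0.0004, 0.006, 0, 1, -0.001, 0.0004, 0.006, 0, 1, -0.001, 0.0004, 0.006, 0]}}

```text
time_s: 16.2
tcp_pos: [0.4848, -0.0422, 0.0248]
tcp_rot: [[0.988, 0.157, 0.001], [0.157, -0.988, -0.0], [0.0, 0.0, -1.0]]
force: [0.6, -0.0, -1.2]
finger_gap: 0.0322
grip_force: 59.6
```

Emit:
{"name": "servo_tool", "arguments": {"rows": [1, 0, 0, 0, 0, 1, 0, 0, 0, 0, 1, 0, 0, 0, 0, 1, 0, 0, 0, 0]}}

```text
time_s: 16.53
tcp_pos: [0.4848, -0.0421, 0.0247]
tcp_rot: [[0.988, 0.157, 0.001], [0.157, -0.988, 0.0], [0.001, 0.0, -1.0]]
force: [-2.1, 1.7, 7.0]
finger_gap: 0.0318
grip_force: 60.3
```

Emit:
{"name": "servo_tool", "arguments": {"rows": [1, 0, 0, -0.02, 0, 1, 0, 0, -0.05, 0, 1, 0, 0, -0.09, 0, 1, 0, 0, -0.1, 7, 1, 0, 0, -0.1, 14]}}

```text
time_s: 16.95
tcp_pos: [0.4868, -0.0419, 0.1278]
tcp_rot: [[0.996, -0.092, 0.007], [-0.092, -0.996, 0.001], [0.007, -0.002, -1.0]]
force: [0.4, -0.7, -2.3]
finger_gap: 0.0324
grip_force: 60.2
```

```bash
python3 g.py .508 -.327 .14 81.2
```

```text
t 16.95 p [ 0.4868 -0.0419  0.1278] yaw -5.27 q6 1.242 F [ 0.4 -0.7 -2.3] gap 0.0324 60.2
shift [ 0.0474  0.2819 -0.0123] norm 0.286 turn -86.47
```

Emit:
{"name": "servo_tool", "arguments": {"rows": [1, 0.024, 0.14, -0.01, 35, 1, 0.024, 0.14, -0.01, 35, 1, 0.024, 0.14, -0.01, 35, 1, 0.024, 0.14, -0.01, 35, 1, 0.024, 0.14, -0.01, 35]}}

```text
time_s: 17.37
tcp_pos: [0.4961, -0.1872, 0.1337]
tcp_rot: [[0.76, -0.65, -0.001], [-0.65, -0.76, -0.001], [-0.0, 0.001, -1.0]]
force: [1.4, 1.2, -2.3]
finger_gap: 0.0322
grip_force: 60.4
```

Emit:
{"name": "servo_tool", "arguments": {"rows": [1, 0, 0, 0, 35, 1, 0, 0, 0, 35, 1, 0, 0, 0, 35, 1, 0, 0, 0, 35, 1, 0, 0, 0, 35]}}

```text
time_s: 17.78
tcp_pos: [0.4959, -0.1837, 0.1335]
tcp_rot: [[0.253, -0.968, -0.001], [-0.968, -0.253, 0.001], [-0.001, 0.001, -1.0]]
force: [0.1, -1.0, -1.4]
finger_gap: 0.0318
grip_force: 60.4
```

```bash
python3 g.py .508 -.327 .14 81.2
```

```text
t 17.78 p [ 0.4959 -0.1837  0.1335] yaw -75.36 q6 0.314 F [ 0.1 -1.  -1.4] gap 0.0318 60.4
shift [ 0.1417  0.0245 -0.0066] norm 0.144 turn 23.44
```

Emit:
{"name": "servo_tool", "arguments": {"rows": [1, 0.1417, 0.0245, -0.006, 23.4, 1, 0.1417, 0.0245, -0.006, 23.4, 1, 0.1417, 0.0245, -0.006, 23.4, 1, 0.1417, 0.0245, -0.006, 23.4, 1, 0.1417, 0.0245, -0.006, 23.4]}}

```text
time_s: 18.2
tcp_pos: [0.5088, -0.3308, 0.139]
tcp_rot: [[-0.152, -0.988, -0.001], [-0.988, 0.152, -0.0], [0.001, 0.001, -1.0]]
force: [0.3, 0.3, -1.7]
finger_gap: 0.0323
grip_force: 60.3
```

Emit:
{"name": "servo_tool", "arguments": {"rows": [1, 0, 0, 0, 0, 1, 0, 0, 0, 0, 1, 0, 0, 0, 0, 1, 0, 0, 0, 0]}}

```text
time_s: 18.53
tcp_pos: [0.5094, -0.326, 0.1402]
tcp_rot: [[-0.144, -0.99, -0.0], [-0.99, 0.144, 0.0], [-0.0, 0.0, -1.0]]
force: [0.5, 0.4, -1.9]
finger_gap: 0.0318
grip_force: 60.3
```

```bash
python3 g.py .508 -.327 .071 81.2;  python3 - <<'E'
from h import *
crop('scene',270,210,390,300,6,'s6.png')
E
```

```text
t 18.53 p [ 0.5094 -0.326   0.1402] yaw -98.29 q6 0.167 F [ 0.5  0.4 -1.9] gap 0.0318 60.3
shift [0.0012 0.0013 0.0692] norm 0.069 turn 0.51
```

View pics/s6.png

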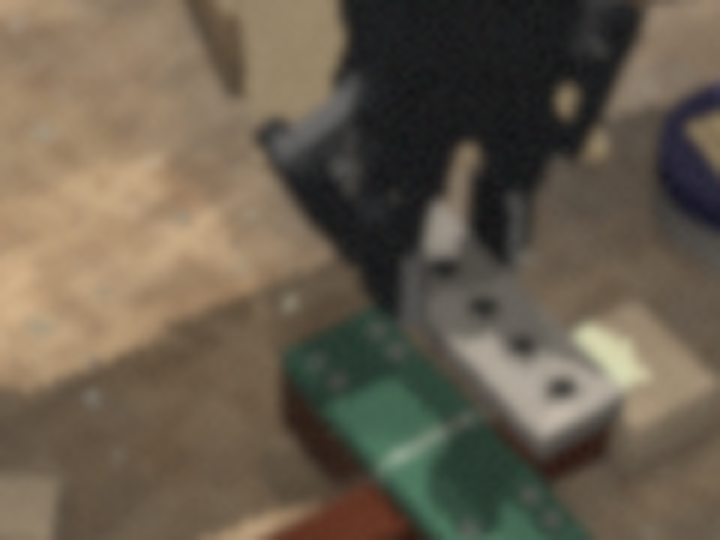

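The bar hangs parallel to the plate (s6 (520,345), with the plate at (440,420)), so I'll lower it.

Emit:
{"name": "servo_tool", "arguments": {"rows": [1, 0.001, 0.001, 0.02, 0.5, 1, 0.001, 0.001, 0.04, 0.5, 1, 0.001, 0.001, 0.055, 0.5, 1, 0.001, 0.001, 0.065, 0.5, 1, 0.001, 0.001, 0.066, 0.5]}}

```text
time_s: 19.0
tcp_pos: [0.5071, -0.3267, 0.0721]
tcp_rot: [[-0.154, -0.988, -0.003], [-0.988, 0.154, 0.002], [-0.001, 0.004, -1.0]]
force: [-0.6, 0.5, -1.7]
finger_gap: 0.0321
grip_force: 60.3
```

Emit:
{"name": "servo_tool", "arguments": {"rows": [1, 0, 0, 0, 0, 1, 0, 0, 0, 0, 1, 0, 0, 0, 0]}}

```text
time_s: 19.25
tcp_pos: [0.5091, -0.3281, 0.0756]
tcp_rot: [[-0.154, -0.988, 0.002], [-0.988, 0.154, -0.001], [0.001, -0.002, -1.0]]
force: [-0.7, 0.1, -1.4]
finger_gap: 0.0319
grip_force: 60.3
```

```bash
python3 g.py .508 -.327 .0692 81.2
```

```text
t 19.25 p [ 0.5091 -0.3281  0.0756] yaw -98.86 q6 0.16 F [-0.7  0.1 -1.4] gap 0.0319 60.3
shift [-0.0009  0.0012  0.0064] norm 0.007 turn -0.06
```

Emit:
{"name": "servo_tool", "arguments": {"rows": [1, -0.001, 0.001, 0.003, 0, 1, -0.001, 0.001, 0.006, 0, 1, -0.001, 0.001, 0.006, 0, 1, -0.001, 0.001, 0.006, 0, 1, -0.001, 0.001, 0.006, 0]}}

```text
time_s: 19.67
tcp_pos: [0.5078, -0.3268, 0.0688]
tcp_rot: [[-0.154, -0.988, 0.001], [-0.988, 0.154, -0.0], [0.0, -0.001, -1.0]]
force: [1.3, 0.1, 2.5]
finger_gap: 0.0325
grip_force: 60.8
```

```bash
python3 g.py .508 -.327 .0690 81.2
```

```text
t 19.67 p [ 0.5078 -0.3268  0.0688] yaw -98.87 q6 0.158 F [1.3 0.1 2.5] gap 0.0325 60.8
shift [ 0.0002 -0.0002 -0.0002] norm 0.0 turn -0.07
```

Emit:
{"name": "servo_tool", "arguments": {"rows": [0.35, 0, 0, 0, 0, 0.35, 0, 0, 0, 0, 0.35, 0, 0, 0, 0, 0.35, 0, 0, 0, 0, 0.35, 0, 0, 0, 0]}}

```text
time_s: 20.08
tcp_pos: [0.5073, -0.3267, 0.068]
tcp_rot: [[-0.154, -0.988, -0.0], [-0.988, 0.154, 0.0], [-0.0, 0.0, -1.0]]
force: [0.5, 0.0, 0.3]
finger_gap: 0.055
grip_force: 0.0
```

Emit:
{"name": "servo_tool", "arguments": {"rows": [0.35, 0, 0, -0.02, 0, 0.35, 0, 0, -0.05, 0, 0.35, 0, 0, -0.08, 0, 0, 0, 0, -0.08, 0, 0, 0, 0, -0.08, 0]}}

```text
time_s: 20.5
tcp_pos: [0.5085, -0.3272, 0.1505]
tcp_rot: [[-0.154, -0.988, 0.005], [-0.988, 0.154, -0.002], [0.001, -0.005, -1.0]]
force: [0.4, 0.0, -0.7]
finger_gap: 0.0777
grip_force: 0.0
```

```bash
python3 g.py .4993 .1206 .15 -98.8
```

```text
t 20.5 p [ 0.5085 -0.3272  0.1505] yaw -98.88 q6 0.158 F [ 0.4  0.  -0.7] gap 0.0777 0.0
shift [-4.41e-01  7.82e-02 -4.00e-04] norm 0.448 turn -0.08
```

Emit:
{"name": "servo_tool", "arguments": {"rows": [0, -0.18, 0.032, 0, 0, 0, -0.18, 0.032, 0, 0, 0, -0.18, 0.032, 0, 0, 0, -0.18, 0.032, 0, 0, 0, -0.18, 0.032, 0, 0]}}

```text
time_s: 20.92
tcp_pos: [0.5025, -0.1401, 0.1473]
tcp_rot: [[-0.152, -0.988, -0.002], [-0.988, 0.152, 0.001], [-0.001, 0.002, -1.0]]
force: [0.3, -1.1, -0.3]
finger_gap: 0.0853
grip_force: 0.0
```

Emit:
{"name": "servo_tool", "arguments": {"rows": [0, -0.18, 0.032, 0, 0, 0, -0.18, 0.032, 0, 0, 0, -0.18, 0.032, 0, 0, 0, -0.18, 0.032, 0, 0, 0, -0.18, 0.032, 0, 0]}}

```text
time_s: 21.33
tcp_pos: [0.4989, 0.0427, 0.1473]
tcp_rot: [[-0.152, -0.988, -0.001], [-0.988, 0.152, 0.0], [-0.0, 0.001, -1.0]]
force: [0.3, -0.6, 0.4]
finger_gap: 0.0854
grip_force: 0.0
```

```bash
python3 g.py .4993 .1206 .12 -98.8
python3 - <<'E'
from h import *
crop('top',300,190,460,300,5,'t4.png')
E
```

```text
t 21.33 p [0.4989 0.0427 0.1473] yaw -98.73 q6 -0.55 F [ 0.3 -0.6  0.4] gap 0.0854 0.0
shift [-0.0771  0.0114  0.0274] norm 0.083 turn 0.07
```

View pics/t4.png

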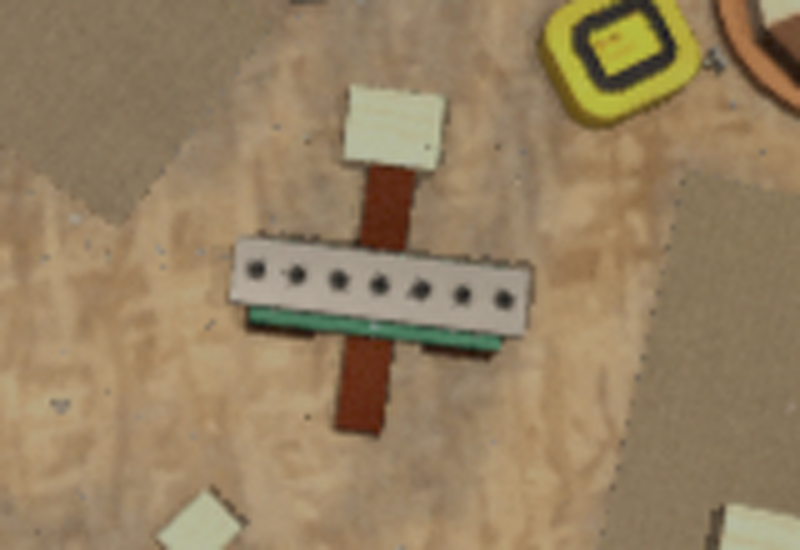

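Viewed from above, t4 shows the blank through the bridge (near end (359,433), far end meeting the block at (392,168)), the block at (394,128), and the bar across the plate at (381,285). I'll check these numerically and approach the collar.

Emit:
{"name": "servo_tool", "arguments": {"rows": [0, -0.077, 0.0114, 0.027, 0, 0, -0.077, 0.0114, 0.027, 0, 0, -0.077, 0.0114, 0.027, 0, 0, -0.077, 0.0114, 0.027, 0, 0, -0.077, 0.0114, 0.027, 0]}}

```text
time_s: 21.8
tcp_pos: [0.5, 0.1164, 0.1205]
tcp_rot: [[-0.154, -0.988, -0.001], [-0.988, 0.154, -0.001], [0.001, 0.001, -1.0]]
force: [0.6, -1.1, 0.5]
finger_gap: 0.0854
grip_force: 0.0
```

Emit:
{"name": "servo_tool", "arguments": {"rows": [0, 0, 0, 0, 0, 0, 0, 0, 0, 0]}}

```text
time_s: 21.97
tcp_pos: [0.5005, 0.1158, 0.1214]
tcp_rot: [[-0.156, -0.988, 0.0], [-0.988, 0.156, 0.0], [-0.0, -0.0, -1.0]]
force: [0.2, 0.0, 0.6]
finger_gap: 0.0853
grip_force: 0.0
```

```bash
python3 g.py .4993 .1206 .042 -98.8
python3 - <<'E'
from h import *
T=lambda u,v:(300+u/5-.4,190+v/5-.4)
a=np.radians(-8.8);X=np.array([np.cos(a),np.sin(a)]);Y=np.array([-X[1],X[0]])
for n,z,P in(('bar',.0565,[(237,236),(533,267),(525,334),(230,300)]),('block',.026,[(350,85),(446,95),(440,165),(344,160)]),('near',.02,[(335,430),(382,434)]),('far',.02,[(365,167),(415,170)])):
    W=np.array([onz('top',T(*p),z)[:2] for p in P]);m=W.mean(0);d=m-[.5095,-.328];e=W[1]-W[0]
    print(n,'world',m,'bridge',d@X,d@Y,'edge rel y deg',np.degrees(np.arctan2(-e@X,-e@Y)))
E
```

```text
t 21.97 p [0.5005 0.1158 0.1214] yaw -98.96 q6 -0.689 F [0.2 0.  0.6] gap 0.0853 0.0
shift [-0.0046  0.0019  0.0794] norm 0.08 turn -0.16
bar world [ 0.5107 -0.3279] bridge 0.0011417007689916547 0.00023310030834282003 edge rel y deg -1.1043560699299932
block world [ 0.5994 -0.3421] bridge 0.09097933940330606 -0.00015046555199992387 edge rel y deg -1.0426202593315024
near world [ 0.4398 -0.3165] bridge -0.07067315693478875 0.0006950667297724311 edge rel y deg -2.331600249635212
far world [ 0.5781 -0.3391] bridge 0.06944477332944622 -0.00043377199679266697 edge rel y deg -3.6653970795619597
```

All the placings are within 1-2 mm. I'll grip the collar's upper part.

Emit:
{"name": "servo_tool", "arguments": {"rows": [0, -0.0046, 0.0019, 0.02, 0, 0, -0.0046, 0.0019, 0.045, 0, 0, -0.0046, 0.0019, 0.065, 0, 0, -0.0046, 0.0019, 0.078, 0, 0, -0.0046, 0.0019, 0.078, 0]}}

```text
time_s: 22.43
tcp_pos: [0.4974, 0.12, 0.0407]
tcp_rot: [[-0.156, -0.988, -0.005], [-0.988, 0.156, -0.002], [0.003, 0.004, -1.0]]
force: [-0.5, 0.1, -0.4]
finger_gap: 0.0853
grip_force: 0.0
```

Emit:
{"name": "servo_tool", "arguments": {"rows": [0, 0, 0, 0, 0, 0, 0, 0, 0, 0, 0, 0, 0, 0, 0]}}

```text
time_s: 22.68
tcp_pos: [0.5002, 0.1217, 0.0446]
tcp_rot: [[-0.155, -0.988, 0.002], [-0.988, 0.155, 0.001], [-0.001, -0.002, -1.0]]
force: [0.3, -0.7, 1.8]
finger_gap: 0.085
grip_force: 0.0
```

```bash
python3 g.py .4993 .1206 .042 -98.8
```

```text
t 22.68 p [0.5002 0.1217 0.0446] yaw -98.89 q6 -0.699 F [ 0.3 -0.7  1.8] gap 0.085 0.0
shift [0.0013 0.0007 0.0026] norm 0.003 turn -0.09
```

Emit:
{"name": "servo_tool", "arguments": {"rows": [0.1, 0.001, 0.0007, 0.0026, 0, 0.2, 0.001, 0.0007, 0.0026, 0, 1, 0.001, 0.0007, 0.0026, 0, 1, 0.001, 0.0007, 0.0026, 0, 1, 0.001, 0.0007, 0.0026, 0]}}

```text
time_s: 23.1
tcp_pos: [0.4983, 0.1207, 0.0417]
tcp_rot: [[-0.154, -0.988, 0.0], [-0.988, 0.154, -0.0], [-0.0, -0.0, -1.0]]
force: [-2.9, -0.6, 8.3]
finger_gap: 0.0551
grip_force: 62.9
```

Emit:
{"name": "servo_tool", "arguments": {"rows": [1, 0, 0, 0, 0, 1, 0, 0, 0, 0, 1, 0, 0, 0, 0, 1, 0, 0, 0, 0]}}

```text
time_s: 23.43
tcp_pos: [0.4983, 0.1207, 0.0417]
tcp_rot: [[-0.154, -0.988, 0.0], [-0.988, 0.154, -0.0], [-0.0, -0.0, -1.0]]
force: [-3.3, 0.1, 8.1]
finger_gap: 0.0555
grip_force: 62.9
```

```bash
python3 g.py .4993 .1206 .15 -98.8
```

```text
t 23.43 p [0.4983 0.1207 0.0417] yaw -98.86 q6 -0.698 F [-3.3  0.1  8.1] gap 0.0555 62.9
shift [-1.000e-04 -1.000e-03 -1.083e-01] norm 0.108 turn -0.06
```

Emit:
{"name": "servo_tool", "arguments": {"rows": [1, 0, 0, -0.02, 0, 1, 0, 0, -0.05, 0, 1, 0, 0, -0.08, 0, 1, 0, 0, -0.11, 0, 1, 0, 0, -0.11, 0]}}

```text
time_s: 23.85
tcp_pos: [0.5016, 0.1217, 0.157]
tcp_rot: [[-0.153, -0.988, 0.011], [-0.988, 0.153, 0.004], [-0.005, -0.01, -1.0]]
force: [0.4, 0.2, -0.7]
finger_gap: 0.0548
grip_force: 64.4
```

Emit:
{"name": "servo_tool", "arguments": {"rows": [1, 0.18, -0.032, 0, 0, 1, 0.18, -0.032, 0, 0, 1, 0.18, -0.032, 0, 0, 1, 0.18, -0.032, 0, 0, 1, 0.18, -0.032, 0, 0]}}

```text
time_s: 24.27
tcp_pos: [0.5013, -0.0659, 0.1504]
tcp_rot: [[-0.157, -0.988, -0.001], [-0.988, 0.157, -0.001], [0.001, 0.001, -1.0]]
force: [0.9, 1.3, -0.7]
finger_gap: 0.0549
grip_force: 64.4
```

Emit:
{"name": "servo_tool", "arguments": {"rows": [1, 0.18, -0.032, 0, 0, 1, 0.18, -0.032, 0, 0, 1, 0.18, -0.032, 0, 0, 1, 0.18, -0.032, 0, 0, 1, 0.18, -0.032, 0, 0]}}

```text
time_s: 24.68
tcp_pos: [0.5052, -0.2492, 0.15]
tcp_rot: [[-0.157, -0.988, -0.001], [-0.988, 0.157, -0.001], [0.001, 0.001, -1.0]]
force: [0.0, 0.7, -1.1]
finger_gap: 0.0552
grip_force: 64.4
```

```bash
python3 g.py .508 -.3272 .14 -98.8
```

```text
t 24.68 p [ 0.5052 -0.2492  0.15  ] yaw -99.05 q6 0.022 F [ 0.   0.7 -1.1] gap 0.0552 64.4
shift [ 0.0766 -0.015   0.0101] norm 0.079 turn -0.25
```

Emit:
{"name": "servo_tool", "arguments": {"rows": [1, 0.03, -0.006, 0, 0, 1, 0.06, -0.011, 0.005, 0, 1, 0.0766, -0.015, 0.01, 0, 1, 0.0766, -0.015, 0.01, 0, 1, 0.0766, -0.015, 0.01, 0]}}

```text
time_s: 25.1
tcp_pos: [0.5083, -0.3234, 0.1394]
tcp_rot: [[-0.156, -0.988, -0.002], [-0.988, 0.156, 0.001], [-0.001, 0.002, -1.0]]
force: [-0.3, 0.5, -2.3]
finger_gap: 0.0554
grip_force: 64.4
```

Emit:
{"name": "servo_tool", "arguments": {"rows": [1, 0, 0, 0, 0, 1, 0, 0, 0, 0, 1, 0, 0, 0, 0]}}

```text
time_s: 25.35
tcp_pos: [0.5093, -0.322, 0.141]
tcp_rot: [[-0.153, -0.988, 0.001], [-0.988, 0.153, -0.0], [-0.0, -0.001, -1.0]]
force: [-0.9, 0.6, -1.9]
finger_gap: 0.055
grip_force: 64.4
```

```bash
python3 g.py .508 -.3272 .103 -98.8
```

```text
t 25.35 p [ 0.5093 -0.322   0.141 ] yaw -98.81 q6 0.151 F [-0.9  0.6 -1.9] gap 0.055 64.4
shift [0.0053 0.0005 0.038 ] norm 0.038 turn -0.01
```

Emit:
{"name": "servo_tool", "arguments": {"rows": [1, 0.005, 0, 0.012, 0, 1, 0.0053, 0.0005, 0.024, 0, 1, 0.0053, 0.0005, 0.034, 0, 1, 0.0053, 0.0005, 0.036, 0, 1, 0.0053, 0.0005, 0.036, 0]}}

```text
time_s: 25.77
tcp_pos: [0.5074, -0.3275, 0.104]
tcp_rot: [[-0.154, -0.988, -0.002], [-0.988, 0.154, 0.001], [-0.0, 0.002, -1.0]]
force: [0.4, 0.7, -1.6]
finger_gap: 0.0551
grip_force: 64.4
```

Emit:
{"name": "servo_tool", "arguments": {"rows": [1, 0, 0, 0, 0, 1, 0, 0, 0, 0, 1, 0, 0, 0, 0]}}

```text
time_s: 26.02
tcp_pos: [0.5081, -0.3282, 0.1054]
tcp_rot: [[-0.154, -0.988, 0.001], [-0.988, 0.154, -0.001], [0.0, -0.001, -1.0]]
force: [-0.5, -0.1, -2.2]
finger_gap: 0.0549
grip_force: 64.4
```

```bash
python3 g.py .508 -.3272 .0984 -98.8
```

```text
t 26.02 p [ 0.5081 -0.3282  0.1054] yaw -98.87 q6 0.16 F [-0.5 -0.1 -2.2] gap 0.0549 64.4
shift [-0.0009  0.0003  0.007 ] norm 0.007 turn -0.07
```

Emit:
{"name": "servo_tool", "arguments": {"rows": [1, -0.001, 0, 0.003, 0, 1, -0.001, 0, 0.006, 0, 1, -0.001, 0, 0.007, 0, 1, -0.001, 0, 0.007, 0, 1, -0.001, 0, 0.007, 0]}}

```text
time_s: 26.43
tcp_pos: [0.5079, -0.3269, 0.0978]
tcp_rot: [[-0.154, -0.988, 0.0], [-0.988, 0.154, 0.0], [-0.0, -0.0, -1.0]]
force: [-1.1, 2.0, 0.6]
finger_gap: 0.055
grip_force: 64.9
```

```bash
python3 g.py .508 -.3272 .0982 -98.8
```

```text
t 26.43 p [ 0.5079 -0.3269  0.0978] yaw -98.88 q6 0.159 F [-1.1  2.   0.6] gap 0.055 64.9
shift [ 0.0003 -0.0002 -0.0004] norm 0.001 turn -0.08
```

The collar is in contact with the bar. Release it, rise and move clear.

Emit:
{"name": "servo_tool", "arguments": {"rows": [0.7, 0, 0, 0, 0, 0, 0, 0, 0, 0, 0, 0, 0, 0, 0, 0, 0, 0, 0, 0, 0, 0, 0, 0, 0]}}

```text
time_s: 26.85
tcp_pos: [0.5078, -0.3273, 0.0975]
tcp_rot: [[-0.155, -0.988, -0.0], [-0.988, 0.155, -0.0], [0.0, -0.0, -1.0]]
force: [-0.1, -0.7, 0.7]
finger_gap: 0.0854
grip_force: 0.0
```

Emit:
{"name": "servo_tool", "arguments": {"rows": [0, 0, 0, -0.02, 0, 0, 0, 0, -0.05, 0, 0, 0, 0, -0.08, 0, 0, 0, 0, -0.1, 0, 0, 0, 0, -0.1, 0]}}

```text
time_s: 27.27
tcp_pos: [0.5098, -0.3286, 0.2033]
tcp_rot: [[-0.154, -0.988, 0.008], [-0.988, 0.154, -0.005], [0.004, -0.009, -1.0]]
force: [0.5, -0.5, 0.1]
finger_gap: 0.0857
grip_force: 0.0
```

Emit:
{"name": "servo_tool", "arguments": {"rows": [0, -0.18, 0.03, 0, 0, 0, -0.18, 0.03, 0, 0, 0, -0.18, 0.03, 0, 0, 0, -0.18, 0.03, 0, 0, 0, -0.18, 0.03, 0, 0]}}

```text
time_s: 27.68
tcp_pos: [0.5055, -0.1408, 0.1975]
tcp_rot: [[-0.152, -0.988, 0.0], [-0.988, 0.152, 0.001], [-0.001, -0.0, -1.0]]
force: [0.7, -0.7, 0.1]
finger_gap: 0.0856
grip_force: 0.0
```

Emit:
{"name": "servo_tool", "arguments": {"rows": [0, -0.18, 0.03, 0, 0, 0, -0.18, 0.03, 0, 0, 0, -0.18, 0.03, 0, 0, 0, -0.18, 0.03, 0, 0, 0, -0.18, 0.03, 0, 0]}}

```text
time_s: 28.1
tcp_pos: [0.5038, 0.0418, 0.1973]
tcp_rot: [[-0.152, -0.988, 0.0], [-0.988, 0.152, 0.001], [-0.001, -0.0, -1.0]]
force: [1.1, -0.3, -0.8]
finger_gap: 0.0852
grip_force: 0.0
```

Run:
```python
from h import *
a=cam('top')['frame'][130:300,300:460,::-1];b=cam('scene')['frame'][205:325,270:430,::-1]
a=cv2.resize(a,None,fx=2.5,fy=2.5,interpolation=2);b=cv2.resize(b,None,fx=2.5,fy=2.5,interpolation=2)
o=np.zeros((max(len(a),len(b)),800,3),np.uint8);o[:len(a),:400]=a;o[:len(b),400:]=b;cv2.imwrite('pics/f1.png',o)
```

```text
(no output)
```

View pics/f1.png

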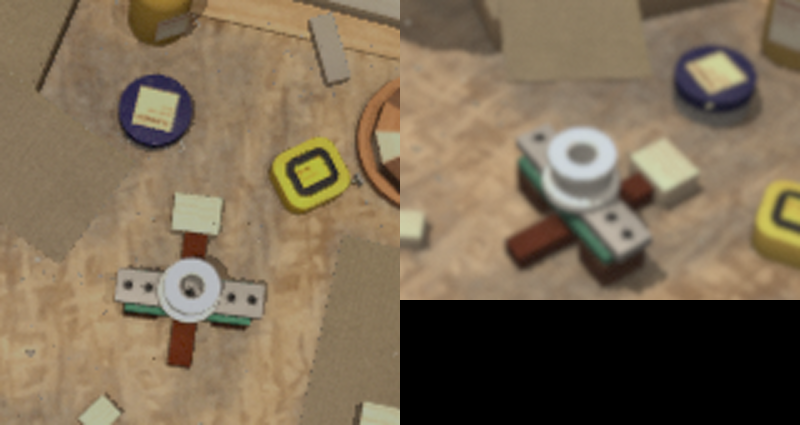

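The collar stands upright at f1 (190,287), midway between the visible bar holes at x=128/148 and 231/252. The blank, block, tin and tape are all in place.

Emit:
{"name": "servo_tool", "arguments": {"rows": [0, 0, 0, 0, 0, 0, 0, 0, 0, 0, 0, 0, 0, 0, 0]}}

```text
time_s: 28.45
tcp_pos: [0.5041, 0.0369, 0.1975]
tcp_rot: [[-0.156, -0.988, -0.0], [-0.988, 0.156, -0.0], [0.0, 0.0, -1.0]]
force: [0.1, -0.4, 1.4]
finger_gap: 0.0855
grip_force: 0.0
```

```bash
python3 -c "
from rig import manip
print(manip.close_job())"
```

```text
the job is handed in; nothing more can be done
None
```

I handed the job in at about 28 s (no verdict came back): blank, stop block and bar measured within about 2 mm of target, the collar looks centred and upright on the bar, and I didn't touch the dark blank, tin or tape.

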